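# Start the data logger on the bench and lock it in its bayonet dock

### The job

Take the dust cap off the dock and set it down on the bench, right way up. Take the data logger with the bar-shaped head from the rack, hold it upright and push its end plunger against the bench top until it has clicked fully in; then put the logger into the dock, lugs through the slots, turn it clockwise to the stop so that it is locked, and let go. Do not push the plunger with the fingers, and leave the blanking plug and the other things where they are.

Things in the scene. Friction and masses are not known exactly. Their poses are not given: they have to be found in the camera images.
- logger: Data logger, loose, about 0.12 kg: white round shank 22 mm in diameter, grey flat BAR head, lugs. Origin at the centre of the shank's lower end face; z up the shank (upright at the start), lugs along +y and -y. Shank z = 0 to 76 mm, lowest 6 mm tapering to 14 mm diameter. Same after a half turn about z. At first it hangs by its lugs in either hole of the rack, turned any way.
- logger_head (a point): Middle of the logger's head, 91 mm up its z axis. The head spans z = 76 to 106 mm, is 34 mm long along the logger's y and 14 mm thick along its x (grip it across x).
- logger_lugs (a point): Point on the logger's axis level with its lugs, z = 51 mm. Two opposite steel lugs, z = 49 to 53 mm, 5 mm wide along x, their ends 17 mm from the axis along +y and -y.
- logger_plunger (a joint): The logger's start plunger, a 9 mm steel pin on the shank's axis, under its lower end. Value in m: 0 = out (sticks out 9 mm below the shank's end face), grows as it is pushed in, 0.006 = fully in (3 mm still stick out). It takes about 7 N to move and stays where it is pushed (started = in).
- plunger_tip (a point): Centre of the free lower end of the plunger; moves with the plunger.
- blank_plug: A blanking plug, not wanted: same shank and lugs as the logger but a ROUND head (30 mm in diameter, 20 mm high) and no plunger. Origin at the centre of its lower end face. It hangs in the rack's other hole.
- rack: Fixed white rack, 60 x 170 mm, long along its y; origin on the bench under its centre. Its plate's top is 75 mm above the bench, with two round 26 mm holes at y = +50 and -50 mm. Two legs at the ends, open in between.
- dock: Fixed bayonet dock: block 70 mm (x) by 90 mm (y), 78.3 mm high, feet at its y ends; origin on the bench under its centre. A 27 mm bore runs down its z axis. Below the top lip is a chamber 40 mm in diameter and 7.3 mm high; the lugs rest on its floor, 66 mm above the bench. Seated, the logger's origin is 17 mm above the bench and the plunger touches nothing.
- dock_mouth (a point): Centre of the dock's opening, level with the top of its 5 mm thick steel lip, 78.3 mm above the bench. The opening is 26.6 mm in diameter, with two entry slots for the lugs, 10 mm wide and flaring outward, at the dock's +y and -y. Lugs in, the logger turns under the lip CLOCKWISE seen from above, about 1.15 rad to a stop (the other way only 0.2 rad).
- dust_cap: Loose black dust cap, 0.04 kg, lying on the dock over the opening: a disc 46 mm in diameter and 8 mm thick with a round knob 16 mm in diameter and 22 mm high in its middle. Origin at the centre of its underside, z up.
- flask_amber: Bystander: conical flask, 66 mm in diameter, 105 mm high, loose; origin under its centre.
- weighing_bottle: Bystander: glass weighing bottle, 41 mm in diameter, 52 mm high, loose; origin under its centre.
- crucible: Bystander: crucible with lid, 43 mm in diameter, 46 mm high, loose; origin under its centre.
- dropper_bottle: Bystander: small dropper bottle, 38 mm in diameter, 108 mm high, loose; origin under its centre.
- petri_dish: Bystander: petri dish, 61 mm in diameter, 13 mm high, loose; origin under its centre.
- tape_roll: Bystander: roll of tape, 98 mm in diameter, 25 mm high, loose; origin under its centre.
There are look-alikes about, which are no part of the job. What is shaped like the dock but red or yellow is not meant.

How it is judged:
By the outcome, as a careful person would: the job done as asked, in the order asked, and still so for the second after the job is handed in, with the robot touching nothing.
It also fails if it takes over 72 s, if anything falls off the work surface, if the arm or the gripper's body presses on something with over 40 N, if the wrist force passes 120 N, or if a joint passes its speed limit or range.

### The arm

A 7-joint arm with a two-finger parallel gripper is mounted at the origin on a cart in front of the work surface, level with it; the furniture and walls round the work are solid. World frame = base frame: x ahead of the robot, y to its left, z up, the work surface at z = 0. Lengths are in m, angles in rad, forces in N, time in s.
With the tool pointing down it reaches from about 0.4 to 0.85 m from the base axis. Payload 4.4 kg.
Tool frame: the origin (TCP) lies midway between the tips of the shut fingers; the grasp point (between the pads) lies 19 mm behind it; z points along the fingers, y is the direction in which the jaws open and shut (so a half turn about z gives the same grasp; the last joint's range is limited). The gripper opens to 94 mm and grips with 3 to 60 N. Pads are 16 mm wide; open, the fingers measure 119 mm over their backs; the gripper's body (75 mm by 177 mm) begins 78 mm behind the grasp point.
Start: joints at [1.139, 0.628, 0.038, 1.517, -0.027, 0.996, -0.02], TCP at [0.233, -0.607, 0.205] pointing down, gripper open.
Joint ranges: [-3.06, 3.06], [-0.37, 2.12], [-1.25, 1.32], [0.18, 2.47], [-1.1, 4.24], [0.23, 1.98], [-2.94, 2.94]. Speed limits (rad/s): [2.57, 2.57, 3.14, 3.14, 3.14, 3.14, 3.14].

### API

Orientations are given as a unit quaternion [w, x, y, z].
In Python, from workcell import manip gives the robot as it stands.
- The arm moves only by the shell command python3 -m inch 'ROWS' [FORCE]. ROWS is JSON, a list of rows, each a list of 5 numbers: the closure, from 0 (fully open) to 1 (shut), then the shift along the world's x, y, z in mm, then the turn about the world's z in rad. In form: [[gripper, dx, dy, dz, twist], ...]. A call has 1 to 20 rows; each row shifts and turns the pose as measured when the row begins; what a row does not reach is not made up. A row lasts 1/8 s, in which the tool goes at most 62.5 mm and 10.7 degrees, less where a joint would pass 70% of its speed; a pose out of reach is approached as far as the arm can. A call is refused whole if a number of a shift passes 62.5 or a number of a turn 0.188, either way. A call with a gripper value outside its range is refused whole. The fingers move at their own pace and stop on an object; FORCE is the grip in N (left out, the last holds). Time passes only in rows, so rows that do not move let the fingers close. It gives the time, the measured TCP pose, the force and the opening at its end, in the units of the state.
- manip.read_state(): the state, without advancing time (a new reading comes with each control period).
- manip.camera(name): name is "side" or "top"; returns a dict with "color" (384x512x3 uint8, red, green, blue), "vertical_fov" (degrees; the focal length in pixels is half the picture's height over the tangent of half this angle, whatever the lens; pixels are square), "cx", "cy" (the principal point, pixels), "T" (4x4, takes a point from camera to world coordinates). Camera axes: x right, y down, z forward; pixel columns grow to the right and rows downward; lengths in m; the calibration is good to about 2 mm. A picture is of the moment at which its call begins. There is no depth.
- manip.finish_job(): hands the job in, once; it reports no verdict.
Trained networks look in a picture, given as the dict that the camera call returned (one of the last four; its "shot" number tells which), for a name from the list of things; names that differ only in an ending like _2 or _b are one class to them, and where a whole thing is asked for, a point or a joint stands for the part that bears it (a point fixed in the world has none). Each returns a list of dicts, best first, with "conf" (0 to 1); they miss things now and then, are a little off and sometimes report something else, mostly with a low value. They report only what shows in the picture. A call takes as long as a camera call. They do not tell look-alikes from the thing itself.
- manip.silhouettes(picture, query): "region" (384x512 bool, what is visible of it) and "extent" ([left, top, right, bottom] in pixels, round what is visible of it).
The state is a dict: "clock": time; "joint_pos": joint angles; "joint_velocities": joint speeds; "effort": joint torques, N m; "tcp_pos": TCP position; "orientation": TCP orientation; "wrist_force": force on the tool from outside, world axes, zero at the start; "wrist_torque": the same for the moment, N m; "gripper_width": opening from 0.0 (shut) to 1.0 (fully open).
Only numpy, scipy, OpenCV 4.12 (cv2) and the standard library are available. Lean on these libraries where they do the work, as an engineer would, in place of code of your own. Each camera call takes 0.05 s, during which the arm holds its last target.

## Working session

There is one attempt and no reset: what is moved stays moved. The work goes in short steps, Python scripts to look and compute and a shell command to move; the robot and the scene stay as the last step left them, time stands still between calls to the robot, and variables do not carry over. Pictures are saved under pics/ and viewed, and the job is handed in when it is done.

```bash
ls; mkdir -p pics
python3 - <<'E'
from workcell import manip
import cv2
print(manip.read_state())
for n in("side","top"):
    p=manip.camera(n); cv2.imwrite(f"pics/{n}0.png",p["color"][:,:,::-1]); print(n,p["vertical_fov"],p["cx"],p["cy"],p["T"],[k for k in p])
E
```

```text
pics
{'clock': 0.0, 'joint_pos': array([ 1.13922155,  0.62931819,  0.03846592,  1.51833212, -0.026986  ,
        0.99626549, -0.01998671]), 'joint_velocities': array([ 1.69010148e-03, -8.68571898e-04, -7.17655608e-04,  2.11163368e-04,
       -8.25006155e-05,  4.13890279e-04,  1.88382698e-04]), 'effort': array([ 3.44271393e-05, -5.49732792e+01,  1.14374422e+00, -1.86640102e+01,
       -5.21977991e-02,  2.37010064e-02,  1.60155851e-04]), 'tcp_pos': array([ 0.2322697 , -0.60640161,  0.20458413]), 'orientation': array([-8.82625153e-04,  9.83322053e-01,  1.81870632e-01, -1.87245257e-04]), 'wrist_force': array([-0.63298791,  0.24964208, -0.3112122 ]), 'wrist_torque': array([-0.03210711,  0.01296618, -0.00633037]), 'gripper_width': 0.9970363852728755}
side 57.06256033322222 256.37726357998054 193.41189821409714 [[-0.99335795 -0.05816166  0.09928344  0.35482547]
 [-0.11426683  0.3971651  -0.91060583  0.96409892]
 [ 0.01353043 -0.91590235 -0.40117306  0.61928795]
 [ 0.          0.          0.          1.        ]] ['color', 'vertical_fov', 'cx', 'cy', 'T', 'shot']
top 54.33814949938275 252.9800233303946 190.34653980074822 [[ 1.16704163e-03 -9.94859955e-01  1.01253678e-01  3.77874191e-01]
 [-9.99997390e-01 -9.62166283e-04  2.07220006e-03 -2.08604008e-01]
 [-1.96412599e-03 -1.01255832e-01 -9.94858482e-01  1.39113725e+00]
 [ 0.00000000e+00  0.00000000e+00  0.00000000e+00  1.00000000e+00]] ['color', 'vertical_fov', 'cx', 'cy', 'T', 'shot']
```

View pics/side0.png

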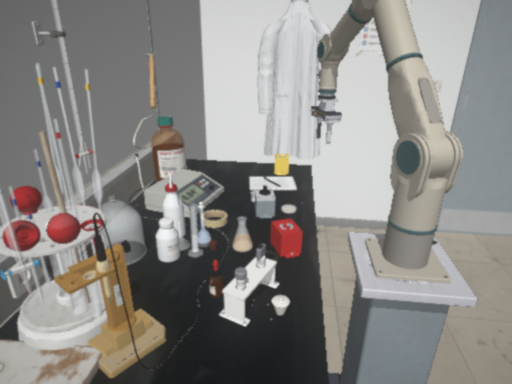

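View pics/top0.png

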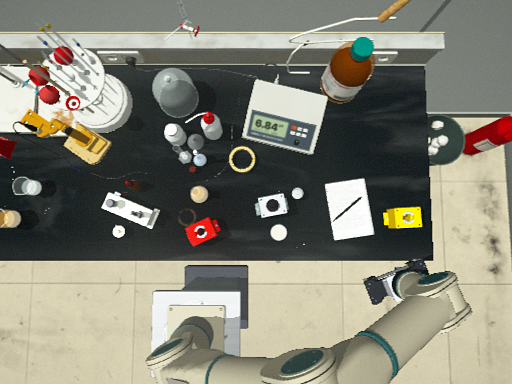

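The side view shows the grey dock with its cap at about (265,200) and the rack at (250,285). In the top view they are at (271,205) and (130,210). The red block at (203,232) and the yellow one at (403,218) are decoys.

```bash
cat > h.py <<'E'
from workcell import manip
import cv2, numpy as np
def ray(p,u,v):
    f=p["color"].shape[0]/2/np.tan(np.radians(p["vertical_fov"]/2))
    d=np.array([(u-p["cx"])/f,(v-p["cy"])/f,1.]); T=np.array(p["T"]); return T[:3,3],T[:3,:3]@d
def atz(p,u,v,z):
    o,d=ray(p,u,v); return o+d*(z-o[2])/d[2]
def proj(p,X):
    f=p["color"].shape[0]/2/np.tan(np.radians(p["vertical_fov"]/2))
    T=np.array(p["T"]); c=T[:3,:3].T@(np.asarray(X,float)-T[:3,3]); return np.array([p["cx"]+f*c[0]/c[2],p["cy"]+f*c[1]/c[2]])
def tri(p,a,q,b):
    o1,d1=ray(p,*a);o2,d2=ray(q,*b)
    A=np.stack([d1,-d2],1); s=np.linalg.lstsq(A,o2-o1,rcond=None)[0]
    x,y=o1+d1*s[0],o2+d2*s[1]; return (x+y)/2,np.linalg.norm(x-y)
def crop(p,x0,y0,x1,y1,k,name):
    c=p["color"][y0:y1,x0:x1,::-1]; cv2.imwrite(name,cv2.resize(c,None,fx=k,fy=k,interpolation=cv2.INTER_CUBIC))
E
python3 - <<'E'
from h import *
P={n:manip.camera(n) for n in("side","top")}
for n,p in P.items():
  for q in("logger","blank_plug","rack","dock","dust_cap","flask_amber","weighing_bottle","crucible","dropper_bottle","petri_dish","tape_roll"):
    for r in manip.silhouettes(p,q)[:3]:
      ys,xs=np.nonzero(r["region"]); u,v=xs.mean(),ys.mean()
      print(n,q,round(r["conf"],2),np.round(r["extent"]),round(u,1),round(v,1),np.round(atz(p,u,v,0.0 if n=="side" else .05),3))
crop(P["top"],90,180,170,240,8,"pics/t_rack.png")
crop(P["top"],245,180,325,240,8,"pics/t_dock.png")
crop(P["side"],210,230,300,330,6,"pics/s_rack.png")
crop(P["side"],235,170,315,230,8,"pics/s_dock.png")
E
```

```text
side logger 0.77 [253. 245. 265. 269.] 260.7 256.2 [0.439 0.04  0.   ]
side blank_plug 0.66 [238. 269. 244. 291.] 240.4 277.5 [0.485 0.154 0.   ]
side rack 0.88 [222. 258. 279. 327.] 246.7 290.0 [0.46  0.205 0.   ]
side rack 0.43 [282. 205. 296. 214.] 288.1 208.5 [ 0.365 -0.311 -0.   ]
side dock 0.85 [276. 154. 289. 176.] 281.3 164.3 [ 0.419 -0.851  0.   ]
side dock 0.66 [272. 219. 302. 257.] 286.6 237.7 [ 0.363 -0.083  0.   ]
side dock 0.59 [257. 191. 277. 217.] 264.5 204.3 [ 0.463 -0.337  0.   ]
side dust_cap 0.6 [220. 260. 278. 324.] 246.4 290.1 [0.461 0.206 0.   ]
side dust_cap 0.19 [210. 262. 222. 296.] 215.8 282.4 [0.549 0.185 0.   ]
side flask_amber 0.63 [231. 217. 256. 253.] 242.0 236.3 [ 0.515 -0.071  0.   ]
side crucible 0.59 [207. 210. 229. 228.] 215.2 218.6 [ 0.634 -0.186  0.   ]
side crucible 0.56 [270. 297. 289. 313.] 280.3 303.9 [0.367 0.248 0.   ]
side crucible 0.45 [209. 263. 225. 297.] 216.1 282.0 [0.549 0.183 0.   ]
side dropper_bottle 0.81 [211. 266. 224. 297.] 216.4 282.0 [0.548 0.183 0.   ]
side petri_dish 0.67 [281. 205. 298. 214.] 288.4 208.6 [ 0.364 -0.31   0
[... 347 characters left out ...]
7 -0.74   0.05 ]
top dust_cap 0.74 [189. 187. 206. 205.] 198.0 194.0 [ 0.501 -0.008  0.05 ]
top dust_cap 0.64 [261. 199. 279. 210.] 271.5 205.3 [ 0.46  -0.272  0.05 ]
top flask_amber 0.78 [186. 188. 207. 204.] 198.2 193.8 [ 0.502 -0.009  0.05 ]
top weighing_bottle 0.66 [292. 190. 301. 198.] 296.4 193.1 [ 0.505 -0.362  0.05 ]
top crucible 0.47 [110. 226. 124. 237.] 118.0 231.6 [0.366 0.275 0.05 ]
top crucible 0.42 [105. 197. 118. 205.] 110.4 202.9 [0.469 0.306 0.05 ]
top dropper_bottle 0.61 [128. 180. 142. 192.] 133.1 184.8 [0.534 0.227 0.05 ]
top petri_dish 0.49 [270. 223. 288. 244.] 277.8 232.1 [ 0.365 -0.295  0.05 ]
top tape_roll 0.5 [229. 146. 254. 174.] 242.2 158.3 [ 0.631 -0.166  0.05 ]
```

View pics/t_rack.png

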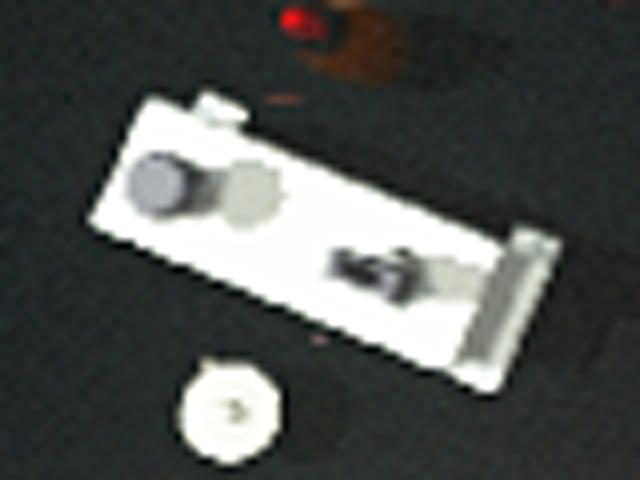

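View pics/t_dock.png

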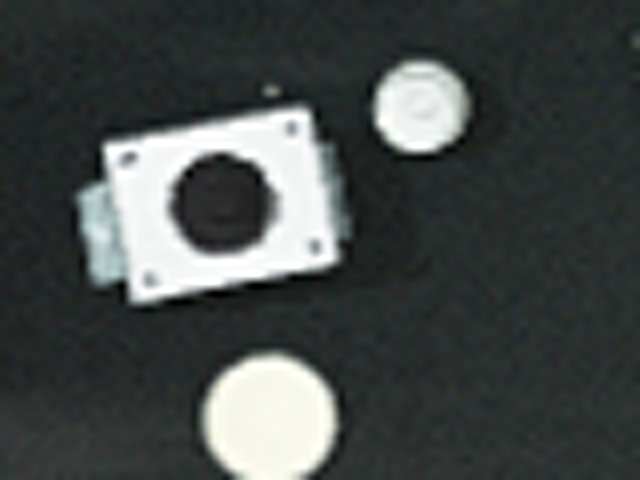

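View pics/s_rack.png

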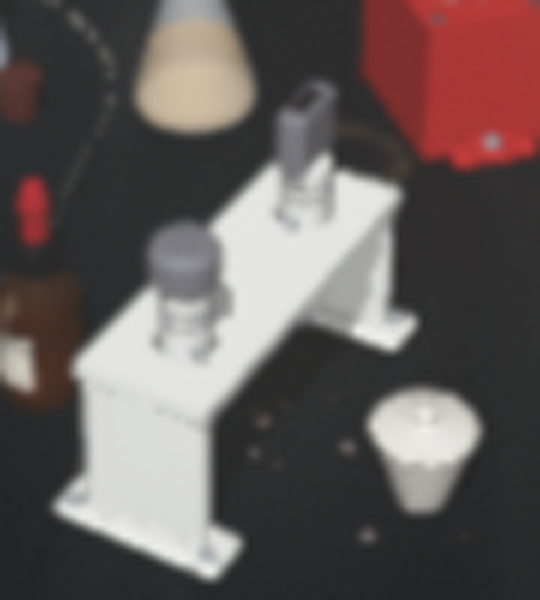

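View pics/s_dock.png

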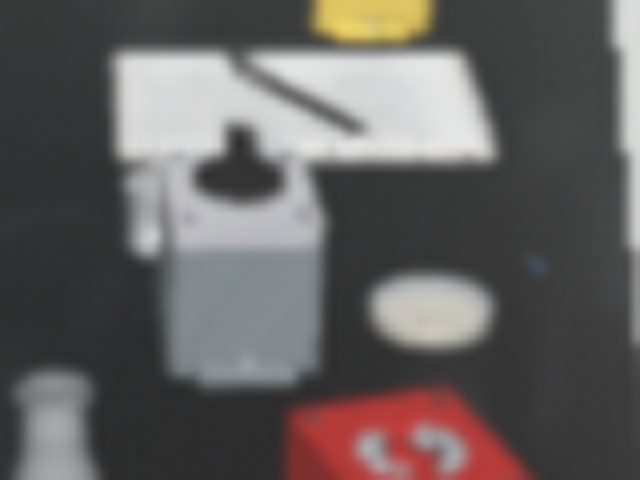

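The crops show the dust cap on the grey dock at top pixel (272,205). The bar-headed logger hangs in the right-hand hole at about (136,214), and the round-headed plug in the left-hand hole at (110,203). Next I'll fit the poses.

```bash
cat >> h.py <<'E'
def rect(p,z,box,thr,name=None):
    """white top face in top image -> centre, long-axis angle (world), sizes"""
    x0,y0,x1,y1=box; k=8
    g=cv2.resize(p["color"][y0:y1,x0:x1].min(2),None,fx=k,fy=k,interpolation=cv2.INTER_CUBIC)
    m=(g>thr).astype(np.uint8)
    c=max(cv2.findContours(m,cv2.RETR_EXTERNAL,cv2.CHAIN_APPROX_NONE)[0],key=cv2.contourArea)[:,0]
    c=(c+.5)/k-.5+[x0,y0]
    W=np.array([atz(p,u,v,z)[:2] for u,v in c],np.float32)
    (cx,cy),(w,h),a=cv2.minAreaRect(W*1000)
    if w<h: a+=90; w,h=h,w
    return cx,cy,w,h,a
E
python3 - <<'E'
from h import *
p=manip.camera("top"); s=manip.camera("side")
for t in(140,170,200): print("dock",t,np.round(rect(p,.0783,(250,188,294,224),t),2))
for t in(140,170,200): print("rack",t,np.round(rect(p,.075,(98,188,162,232),t),2))
c=p["color"]
print(c[200,275],c[205,272],c[214,136],c[195,265],c[214,145])
# predicted
dk=np.array([460,-271])
E
```

```text
dock 140 [ 458.77 -267.24  109.89   71.81  101.01]
dock 170 [ 458.71 -267.07  107.48   70.63  100.94]
dock 200 [ 459.79 -273.45   91.61   69.46  100.87]
rack 140 [446.11 226.61 197.02  74.24  67.23]
rack 170 [446.01 226.68 196.16  73.21  67.23]
rack 200 [446.42 226.64 194.9   72.16  67.59]
[41 44 42] [47 46 51] [39 42 41] [29 33 35] [204 209 197]
```

```bash
cat > ov.py <<'E'
from h import *
p=manip.camera("top"); s=manip.camera("side")
def R(a): return np.array([[np.cos(a),-np.sin(a)],[np.sin(a),np.cos(a)]])
K=np.array([(150,95),(90,222),(460,360),(507,247)])/8+[90,180]-.44
W=np.array([atz(p,u,v,.075)[:2] for u,v in K])
ctr=W.mean(0); yv=(W[0]+W[1]-W[2]-W[3]); a=np.arctan2(yv[1],yv[0])-np.pi/2
print("rack",np.round(W*1000,1).tolist(),ctr,"yaw",a,np.linalg.norm(yv)/2)
dc=np.array([.4598,-.2735]); da=np.radians(10.9)
def box(c,a,hx,hy,z): return [np.r_[c+R(a)@[x,y],z] for x,y in((hx,hy),(hx,-hy),(-hx,-hy),(-hx,hy))]
def circ(c,r,z): return [np.r_[c+r*np.array([np.cos(t),np.sin(t)]),z] for t in np.linspace(0,2*np.pi,30)]
h=[ctr+R(a)@[0,y] for y in(.05,-.05)]
print("holes",h)
items=[(box(ctr,a,.03,.085,.075),(0,0,255)),(circ(h[0],.013,.075),(0,255,0)),(circ(h[1],.013,.075),(0,255,0)),
 (circ(h[0],.015,.075+.023+.02),(255,0,255)),(box(dc,da,.035,.045,.0783),(0,0,255)),(box(dc,da,.035,.045,.0),(0,160,255)),(circ(dc,.023,.0863),(0,255,0)),(circ(dc,.008,.1083),(255,255,0))]
for n,q,bx in(("t",p,[(90,180,170,240),(245,180,325,240)]),("s",s,[(210,240,290,300),(235,170,315,230)])):
  for i,(x0,y0,x1,y1) in enumerate(bx):
    k=8; im=cv2.resize(q["color"][y0:y1,x0:x1,::-1],None,fx=k,fy=k,interpolation=cv2.INTER_CUBIC)
    for pts,col in items:
      uv=np.array([(proj(q,X)-[x0,y0]+.5)*k for X in pts])
      cv2.polylines(im,[np.round(uv).astype(int)],True,col,1)
    cv2.imwrite(f"pics/ov_{n}{i}.png",im)
a=cv2.imread("pics/ov_t0.png");
def st(i,j,o): cv2.imwrite(o,cv2.resize(np.hstack([cv2.imread(i),cv2.imread(j)]),(800,300)))
E
python3 ov.py
```

```text
rack [[507.5, 306.0], [451.2, 330.2], [390.9, 165.3], [440.4, 146.1]] [0.44750746 0.23690021] yaw -0.37380666471292434 0.17439611634623517
holes [array([0.46576555, 0.28344742]), array([0.42924936, 0.19035301])]
```

View pics/ov_t0.png

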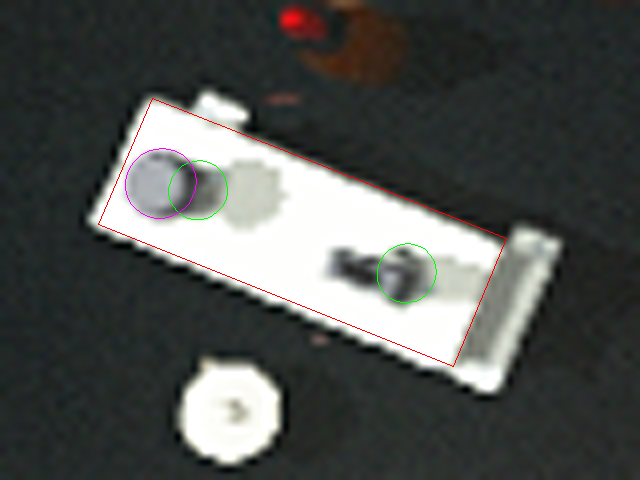

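View pics/ov_t1.png

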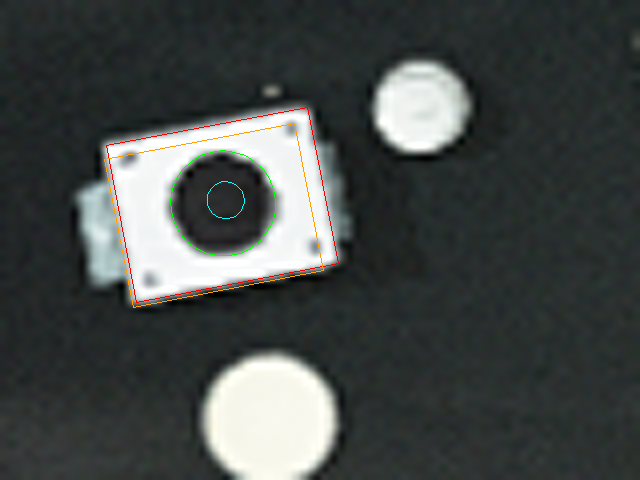

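View pics/ov_s0.png

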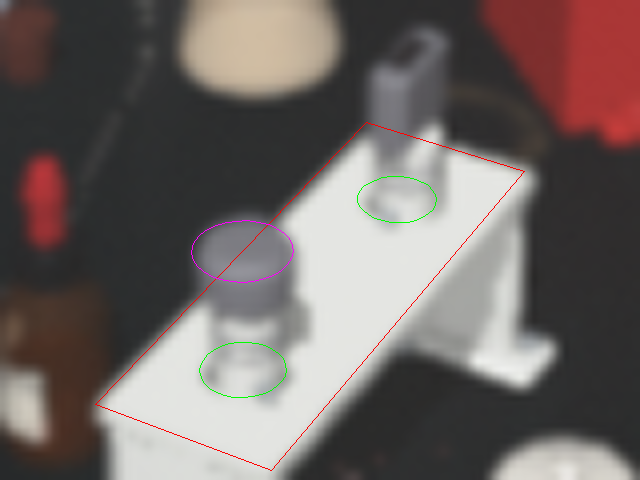

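View pics/ov_s1.png

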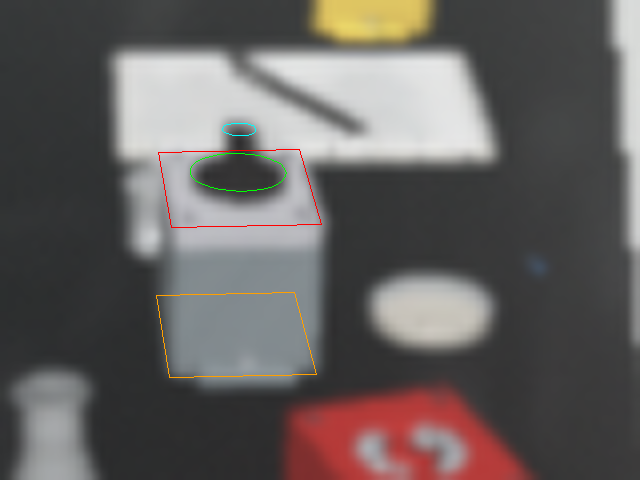

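The overlay shows the dock fit to within half a pixel. The rack needs a shift of about 1 px, so I'll fit the logger itself instead, zooming in on both views.

```bash
cat > lg.py <<'E'
from h import *
import sys
p=manip.camera("top"); s=manip.camera("side")
x,y,yaw=[float(v) for v in sys.argv[1:4]]; z0=float(sys.argv[4])/1000
x/=1000;y/=1000;yaw=np.radians(yaw)
def L(px,py,pz): c,sn=np.cos(yaw),np.sin(yaw); return np.array([x+c*px-sn*py,y+sn*px+c*py,z0+pz])
B=[(a,b) for a,b in((.007,.017),(.007,-.017),(-.007,-.017),(-.007,.017))]
it=[([L(a,b,.106) for a,b in B],(0,0,255)),([L(a,b,.076) for a,b in B],(0,200,255))]
it+=[([L(.011*np.cos(t),.011*np.sin(t),zz) for t in np.linspace(0,6.28,24)],(0,255,0)) for zz in(.076,.053)]
it+=[([L(a,b,.053) for a,b in((.0025,.017),(.0025,-.017),(-.0025,-.017),(-.0025,.017))],(255,0,255))]
ims=[]
for q in(p,s):
    c=proj(q,L(0,0,.08)); x0,y0=int(c[0])-12,int(c[1])-18; k=16
    im=cv2.resize(q["color"][y0:y0+36,x0:x0+24,::-1],None,fx=k,fy=k,interpolation=cv2.INTER_CUBIC)
    ims.append(im.copy()) if len(sys.argv)>6 else None
    for pts,col in it:
        uv=np.array([(proj(q,X)-[x0,y0]+.5)*k for X in pts]); cv2.polylines(im,[np.round(uv).astype(int)],True,col,1)
    ims.append(im)
cv2.imwrite(sys.argv[5],np.hstack(ims))
E
python3 lg.py 427 190 -40 26 pics/l1.png
```

```text
(no output)
```

View pics/l1.png

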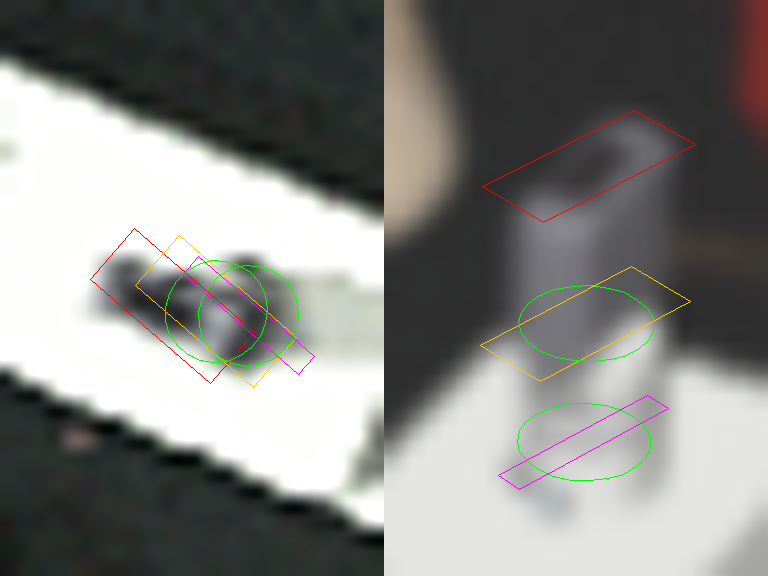

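```bash
python3 lg.py 426 193 -22 26 pics/l2.png
```

```text
(no output)
```

View pics/l2.png

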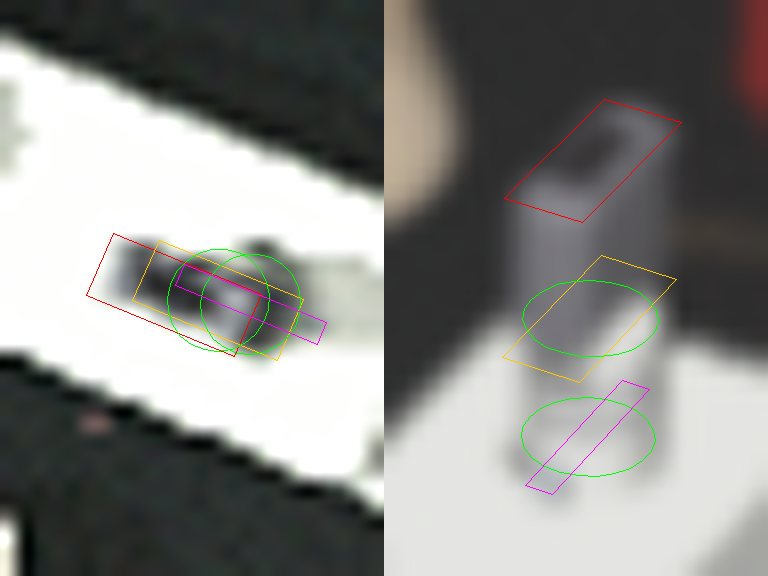

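```bash
python3 lg.py 425.5 192.5 -16 26 pics/l3.png
```

```text
(no output)
```

View pics/l3.png

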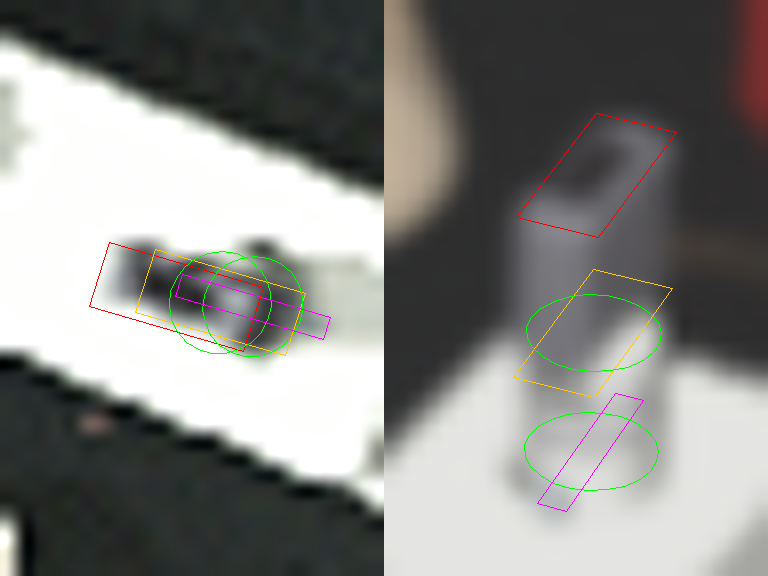

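Pose estimates:
- Logger: about (426,192), yaw −20°.
- Dock: (460,−273.5), yaw 10.9°.
- Tool x yaw: currently 21°.

I'll start with the cap and move above it.

```bash
python3 -m inch '[[0.4,32,47,0,0],[0.4,32,47,0,0],[0.4,32,47,0,0],[0.4,32,47,0,0],[0.4,32,47,0,0],[0.4,32,47,0,0],[0.4,32,47,0,0]]' 20
```

```text
clock: 2.68
tcp_pos: [0.4585, -0.2733, 0.2062]
orientation: [0.003, 0.984, 0.176, 0.0]
wrist_force: [0.2, -0.1, -0.1]
gripper_width: 0.599
```

```bash
python3 -m inch '[[0.4,1,0,-50,0],[0.4,0,0,-40,0],[0.4,0,0,-15,0]]'
python3 - <<'E'
from h import *
p=manip.camera("side");t=manip.camera("top")
crop(p,225,160,305,220,8,"pics/c1.png")
E
```

```text
clock: 3.05
tcp_pos: [0.4663, -0.2674, 0.1009]
orientation: [0.004, 0.983, 0.183, 0.005]
wrist_force: [0.3, 1.0, 0.7]
gripper_width: 0.605
```

View pics/c1.png

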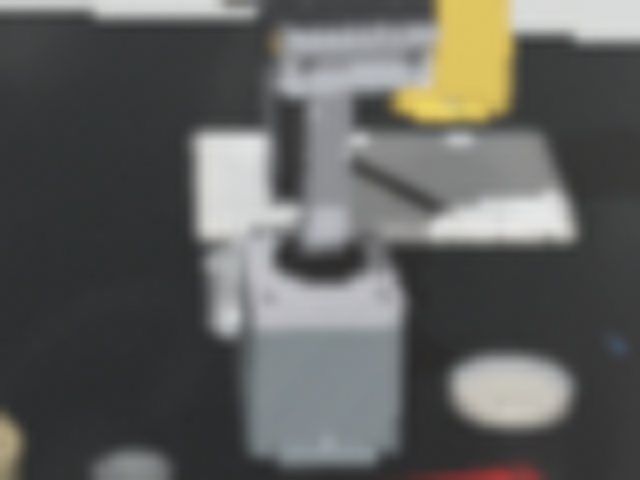

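The fingers straddle the knob along y. The TCP has drifted about 6 mm in x and y, so I'll correct that, go down and grip.

```bash
python3 -m inch '[[0.4,-6,-6,-3,0],[0.4,0,0,-6,0],[0.4,0,0,0,0]]'
```

```text
clock: 3.52
tcp_pos: [0.4605, -0.2756, 0.0937]
orientation: [0.005, 0.983, 0.182, 0.006]
wrist_force: [0.2, -0.4, 0.9]
gripper_width: 0.598
```

```bash
python3 -m inch '[[0.4,0,0,-3,0],[1,0,0,0,0],[1,0,0,0,0],[1,0,0,0,0],[1,0,0,0,0],[1,0,0,0,0]]' 15
```

```text
clock: 4.28
tcp_pos: [0.4612, -0.2757, 0.0915]
orientation: [0.006, 0.983, 0.182, 0.006]
wrist_force: [-0.0, 0.5, 0.2]
gripper_width: 0.164
```

The opening is 15.4 mm, so the knob is held. Lifting and carrying it to (0.455,−0.15).

```bash
python3 -m inch '[[1,0,0,25,0],[1,0,0,40,0],[1,0,40,0,0],[1,-3,50,0,0],[1,-3,33,0,0],[1,0,0,0,0]]'
python3 - <<'E'
from h import *
p=manip.camera("side");t=manip.camera("top")
crop(p,225,160,305,220,8,"pics/c2.png")
crop(t,200,170,300,245,8,"pics/c2t.png")
E
```

```text
clock: 5.03
tcp_pos: [0.4548, -0.1501, 0.1582]
orientation: [0.006, 0.983, 0.181, 0.007]
wrist_force: [0.3, -0.7, -0.4]
gripper_width: 0.166
```

View pics/c2.png

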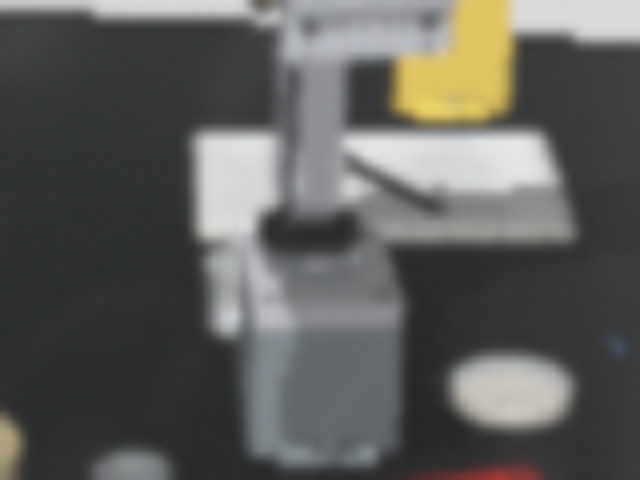

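View pics/c2t.png

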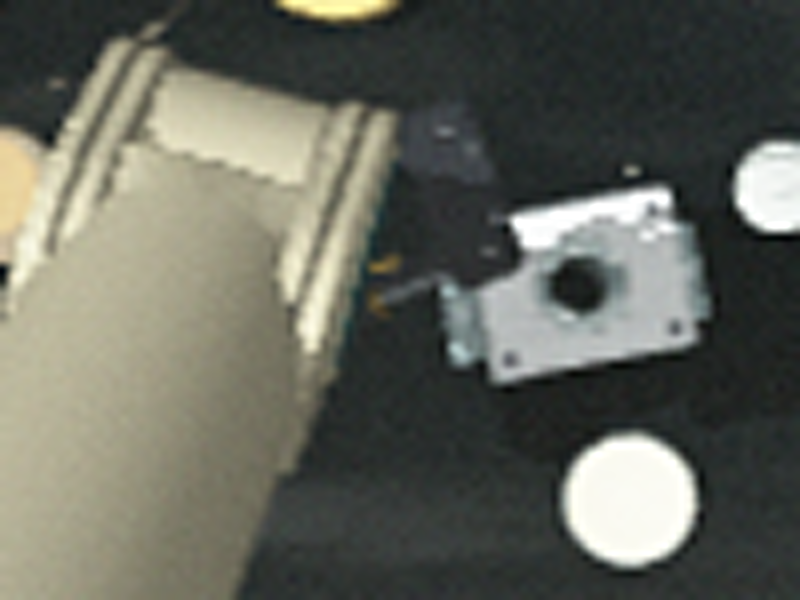

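The cap is held and the bore is exposed at top pixel (272,205). Lowering to the bench.

```bash
python3 -m inch '[[1,0,0,-55,0],[1,0,0,-50,0],[1,0,0,-20,0],[1,0,0,-8,0],[1,0,0,0,0]]'
```

```text
clock: 5.75
tcp_pos: [0.4583, -0.1626, 0.0225]
orientation: [0.01, 0.985, 0.173, 0.01]
wrist_force: [-0.1, 0.1, 0.1]
gripper_width: 0.167
```

```bash
python3 -m inch '[[1,0,0,-6,0],[1,0,0,-2,0],[1,0,0,-1,0],[1,0,0,0,0]]'
```

```text
clock: 6.25
tcp_pos: [0.4603, -0.1639, 0.0153]
orientation: [0.012, 0.985, 0.173, 0.012]
wrist_force: [-0.5, 0.1, 0.1]
gripper_width: 0.169
```

```bash
python3 -m inch '[[1,0,0,-2,0],[1,0,0,-1,0],[1,0,0,0,0]]'
```

```text
clock: 6.62
tcp_pos: [0.4608, -0.164, 0.0133]
orientation: [0.012, 0.985, 0.173, 0.013]
wrist_force: [-0.8, 0.6, 2.0]
gripper_width: 0.167
```

Contact at 2 N, so I'll release.

```bash
python3 -m inch '[[0.5,0,0,0,0],[0.5,0,0,0,0],[0.5,0,0,0,0],[0.5,0,0,25,0],[0.5,0,0,50,0],[0.5,0,0,50,0],[0.5,0,0,40,0]]'
python3 - <<'E'
from h import *
p=manip.camera("side");t=manip.camera("top")
crop(p,215,160,305,228,8,"pics/c3.png")
print(manip.read_state()["joint_pos"])
E
```

```text
clock: 7.5
tcp_pos: [0.4578, -0.1629, 0.1794]
orientation: [0.01, 0.985, 0.173, 0.009]
wrist_force: [0.3, 0.2, -0.5]
gripper_width: 0.5
[ 0.25130905  0.41784848  0.03452934  2.0167437  -0.00627136  0.67391486
 -0.93517589]
```

View pics/c3.png

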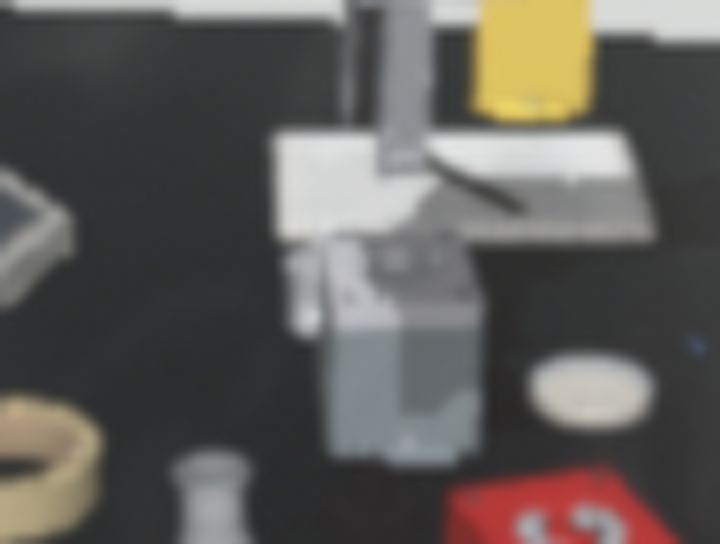

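The cap isn't obvious here because it is black on a black bench. I'll boost the contrast.

Run:
```python
from h import *
p=manip.camera("side");t=manip.camera("top")
print(proj(p,[.461,-.164,.01]),proj(t,[.461,-.164,.01]))
a=p["color"][200:250,220:290].astype(float); b=t["color"][180:230,205:275].astype(float)
im=[cv2.resize(np.clip((x-15)*4,0,255).astype(np.uint8)[:,:,::-1],None,fx=5.6,fy=5.6,interpolation=cv2.INTER_CUBIC) for x in(a,b)]
cv2.imwrite("pics/c4.png",np.hstack(im))
```

```text
[260.56129689 222.00994828] [241.67139196 205.79844148]
```

View pics/c4.png

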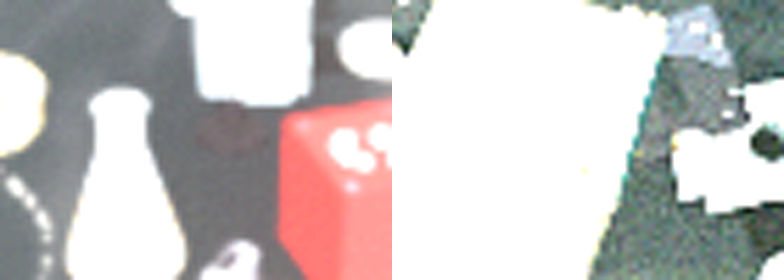

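The contrast boost shows the cap upright at side pixel (253,223), with the flask and dock untouched. Next is the logger: +355 mm in y, −32 mm in x, +0.875 rad.

```bash
python3 -m inch '[[0.5,-3,36,0,0.087],[0.5,-3,36,0,0.087],[0.5,-3,36,0,0.087],[0.5,-3,36,0,0.087],[0.5,-3,36,0,0.087],[0.5,-3,36,0,0.087],[0.5,-3,36,0,0.087],[0.5,-3,36,0,0.087],[0.5,-3,36,0,0.087],[0.5,-3,31,0,0.087],[0.5,0,0,0,0]]'
```

```text
clock: 9.07
tcp_pos: [0.413, 0.2008, 0.1608]
orientation: [0.002, 0.812, 0.583, -0.004]
wrist_force: [-0.0, -0.2, -0.3]
gripper_width: 0.5
```

```bash
python3 -m inch '[[0.5,12,-8,-5,-0.01],[0.5,0,0,0,0]]'
python3 - <<'E'
from h import *
p=manip.camera("side");t=manip.camera("top")
crop(p,225,210,305,270,8,"pics/g1.png")
crop(t,90,170,190,245,8,"pics/g1t.png")
for d in(-.024,.024):
  c=np.radians(-20); X=manip.read_state()["tcp_pos"]+np.array([np.cos(c)*d,np.sin(c)*d,0]); print((proj(p,X)-[225,210]+.5)*8)
E
```

```text
clock: 9.32
tcp_pos: [0.425, 0.1891, 0.1537]
orientation: [0.003, 0.816, 0.577, -0.006]
wrist_force: [0.2, 0.2, -0.0]
gripper_width: 0.5
[364.86572892 249.85782155]
[228.95091573 213.31080461]
```

View pics/g1.png

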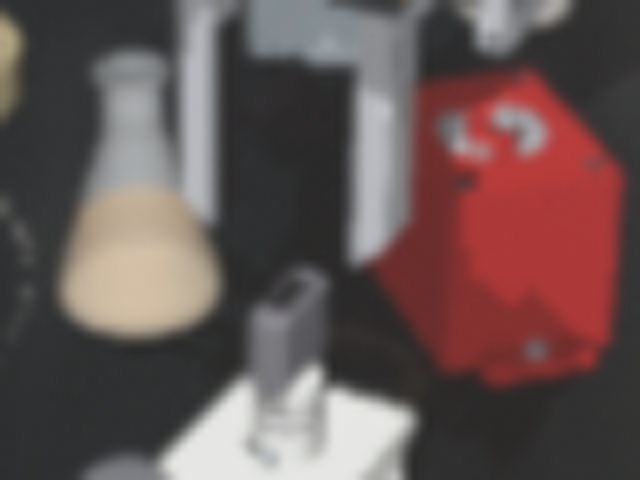

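View pics/g1t.png

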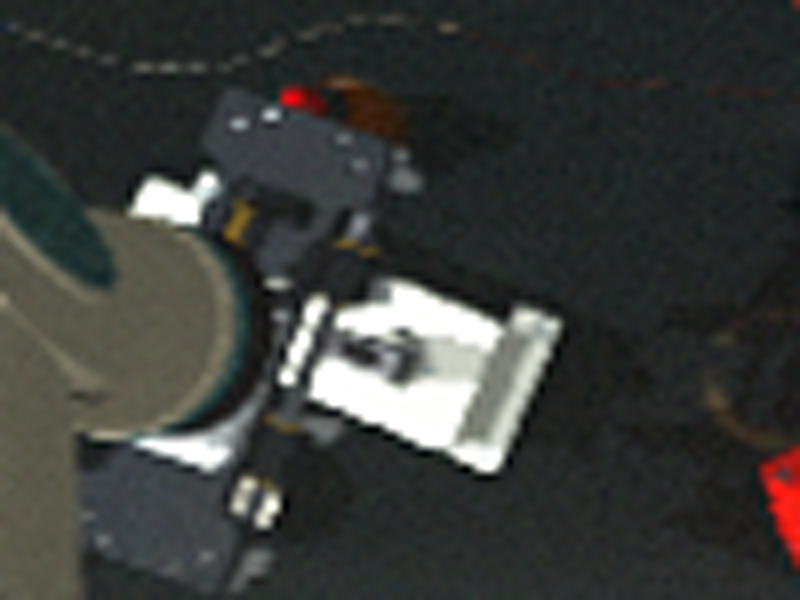

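The finger midpoint in the side view is about (288,240), and it projects straight down onto the head top at (290,292), so we're aligned. Descending.

```bash
python3 -m inch '[[0.5,1,1,-15,0],[0.5,0,1,-15,0],[0.5,0,0,-8,0],[0.5,0,0,-4,0],[0.5,0,0,0,0]]'
```

```text
clock: 10.05
tcp_pos: [0.4252, 0.1907, 0.1093]
orientation: [0.002, 0.817, 0.577, -0.006]
wrist_force: [-0.7, -0.1, 0.6]
gripper_width: 0.501
```

```bash
python3 -m inch '[[0.5,0,1,-3,0],[0.7,0,0,-1,0],[1,0,0,0,0],[1,0,0,0,0],[1,0,0,0,0],[1,0,0,0,0]]' 10
```

```text
clock: 10.8
tcp_pos: [0.4259, 0.1922, 0.106]
orientation: [0.003, 0.817, 0.577, -0.005]
wrist_force: [-0.4, 0.9, -1.2]
gripper_width: 0.151
```

The opening is 14.2 mm, so the head is held across its thickness. Raising the grip force and lifting straight up.

```bash
python3 -m inch '[[1,0,0,0,0],[1,0,0,0,0],[1,0,0,10,0],[1,0,0,15,0],[1,0,0,20,0],[1,0,0,20,0],[1,0,0,20,0],[1,0,0,5,0]]' 50;  python3 - <<'E'
from h import *
p=manip.camera("side");t=manip.camera("top")
crop(p,225,190,305,270,7,"pics/g2.png")
E
```

```text
clock: 11.8
tcp_pos: [0.4248, 0.1916, 0.2007]
orientation: [0.003, 0.817, 0.577, -0.006]
wrist_force: [-0.6, -0.0, -1.5]
gripper_width: 0.141
```

View pics/g2.png

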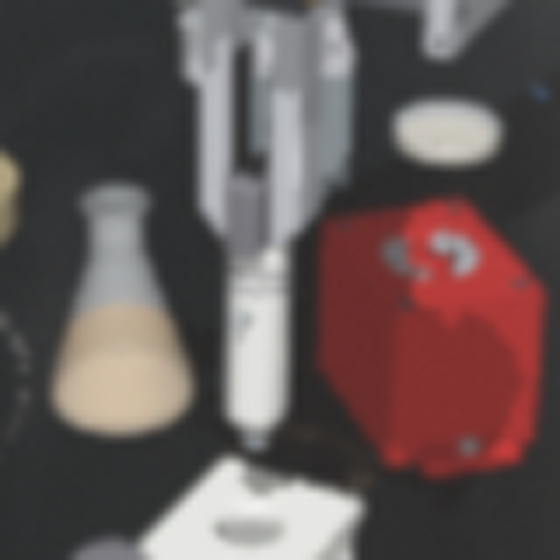

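The logger is held upright with its plunger showing at (257,438). Moving to open bench near (0.41,0.10), between the rack and the dark ring.

```bash
python3 -m inch '[[1,-3,-20,0,0],[1,-4,-25,0,0],[1,-4,-25,0,0],[1,-4,-20,0,0],[1,0,0,-30,0],[1,0,0,-30,0],[1,0,0,-20,0],[1,0,0,-10,0],[1,0,0,0,0]]';  python3 - <<'E'
from h import *
p=manip.camera("side");t=manip.camera("top")
crop(p,225,190,305,270,7,"pics/g3.png")
crop(t,130,170,230,245,8,"pics/g3t.png")
E
```

```text
clock: 13.02
tcp_pos: [0.4005, 0.0849, 0.1025]
orientation: [0.002, 0.819, 0.574, -0.015]
wrist_force: [0.1, 0.6, -0.8]
gripper_width: 0.141
```

View pics/g3.png

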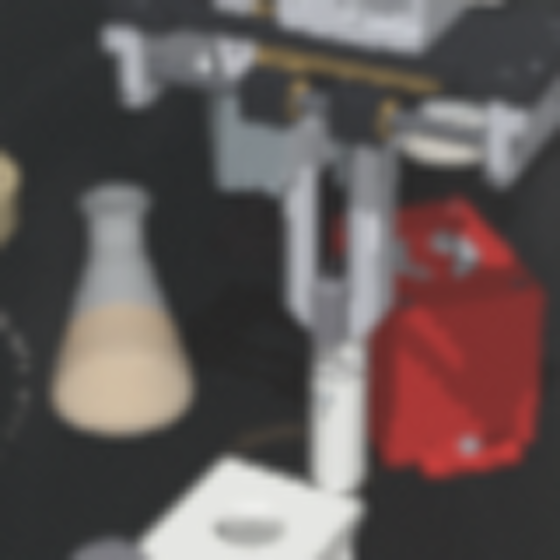

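View pics/g3t.png

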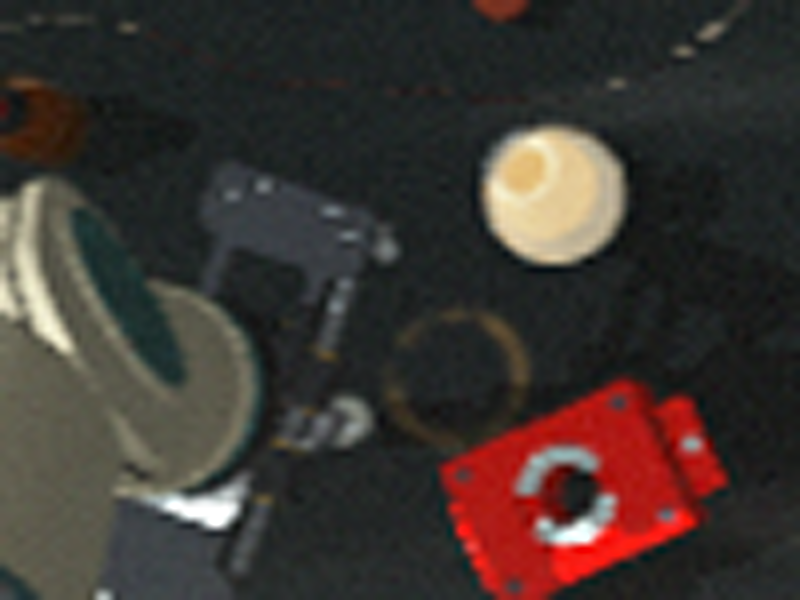

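The logger's lower end is at (352,420) in the top crop, just left of the brown ring stain and clear of everything. Pressing down.

```bash
python3 -m inch '[[1,0,4,-8,0],[1,0,0,-4,0],[1,0,0,-3,0],[1,0,0,0,0]]'; python3 -m inch '[[1,0,0,-3,0],[1,0,0,-3,0],[1,0,0,-2,0]]'
```

```text
clock: 13.62
tcp_pos: [0.4027, 0.0903, 0.0886]
orientation: [0.003, 0.819, 0.574, -0.012]
wrist_force: [-0.0, 0.1, -1.0]
gripper_width: 0.145
clock: 14.0
tcp_pos: [0.403, 0.0904, 0.0824]
orientation: [0.004, 0.819, 0.574, -0.011]
wrist_force: [-3.7, -0.1, 35.4]
gripper_width: 0.148
```

35 N at z = 0.0824, where 0.083 was predicted for fully in. One more firm push, then lift and look.

```bash
python3 -m inch '[[1,0,0,-2,0],[1,0,0,-2,0]]';python3 -m inch '[[1,0,0,5,0],[1,0,0,15,0],[1,0,0,25,0],[1,0,0,30,0],[1,0,0,20,0],[1,0,0,0,0]]'
python3 - <<'E'
from h import *
p=manip.camera("side");t=manip.camera("top")
crop(p,235,180,295,255,8,"pics/g4.png")
E
```

```text
clock: 14.25
tcp_pos: [0.403, 0.0905, 0.0823]
orientation: [0.005, 0.819, 0.574, -0.011]
wrist_force: [-5.4, 0.0, 34.0]
gripper_width: 0.147
clock: 15.0
tcp_pos: [0.4026, 0.0904, 0.1802]
orientation: [0.005, 0.819, 0.574, -0.011]
wrist_force: [0.7, 0.3, -1.8]
gripper_width: 0.147
```

View pics/g4.png

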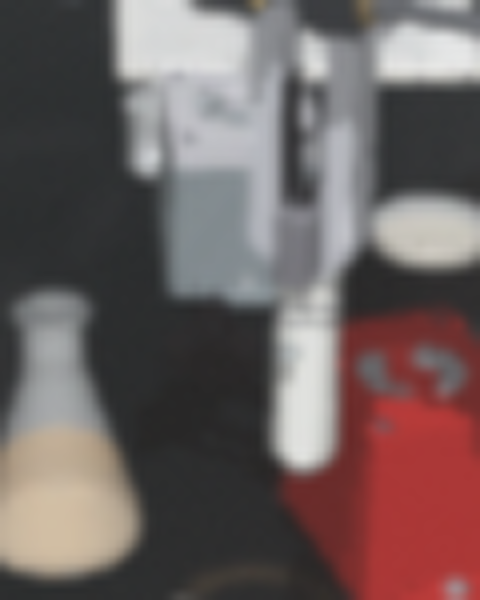

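Only a stub of plunger shows now at (303,470), which fits being fully in. With the cap off I'll refine the dock's mouth and slots.

Run:
```python
from h import *
p=manip.camera("top"); s=manip.camera("side")
for t in(180,190,200,210): print("dock",t,np.round(rect(p,.0783,(250,188,294,224),t),2))
dc=np.array([.4598,-.2735]); a=np.radians(10.9)
def D(x,y,z): return np.r_[dc+[np.cos(a)*x-np.sin(a)*y,np.sin(a)*x+np.cos(a)*y],z]
ims=[]
for q,(x0,y0,w,h) in((p,(255,190,32,30)),(s,(252,184,32,30))):
  k=12; im=cv2.resize(q["color"][y0:y0+h,x0:x0+w,::-1],None,fx=k,fy=k,interpolation=cv2.INTER_CUBIC); ims.append(im.copy())
  for pts,c in(([D(.035,.045,.0783),D(.035,-.045,.0783),D(-.035,-.045,.0783),D(-.035,.045,.0783)],(0,0,255)),([D(.0133*np.cos(t),.0133*np.sin(t),.0783) for t in np.linspace(0,6.28,30)],(0,200,0)),
    ([D(.005,.018,.0783),D(.005,-.018,.0783),D(-.005,-.018,.0783),D(-.005,.018,.0783)],(255,0,255))):
    cv2.polylines(im,[np.round([(proj(q,X)-[x0,y0]+.5)*k for X in pts]).astype(int)],True,c,1)
  ims.append(im)
cv2.imwrite("pics/d1.png",np.vstack([np.hstack(ims[:2]),np.hstack(ims[2:])])[:600*2])
im=cv2.imread("pics/d1.png"); print(im.shape); cv2.imwrite("pics/d1.png",cv2.resize(im,(640,600)))
```

```text
dock 180 [ 459.85 -273.54   93.5    70.16  100.79]
dock 190 [ 459.84 -273.53   92.66   69.85  100.79]
dock 200 [ 459.74 -273.5    91.71   69.5   100.79]
dock 210 [ 459.78 -273.5    90.85   69.09  100.79]
(720, 768, 3)
```

View pics/d1.png

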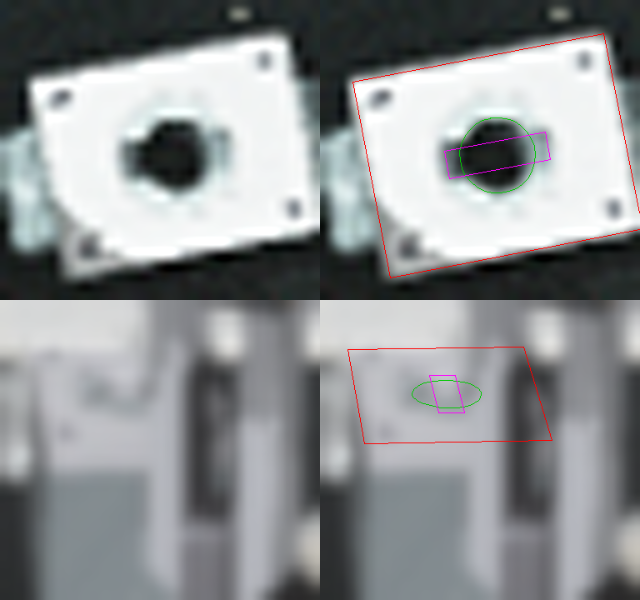

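The slots lie at the dock's ±y ends, and the dock fit (459.8,−273.5, 10.8°) is confirmed. Carrying the logger there with +0.537 rad of turn.

```bash
python3 -m inch '[[1,0,0,15,0],[1,0,0,15,0],[1,5,-30,0,0.045],[1,5,-30,0,0.045],[1,5,-30,0,0.045],[1,5,-30,0,0.045],[1,5,-30,0,0.045],[1,5,-30,0,0.045],[1,5,-30,0,0.045],[1,5,-30,0,0.045],[1,5,-30,0,0.045],[1,5,-30,0,0.045],[1,5,-30,0,0.045],[1,3,-20,0,0.045],[1,0,0,0,0]]'
```

```text
clock: 17.08
tcp_pos: [0.4507, -0.269, 0.1922]
orientation: [-0.004, 0.627, 0.779, -0.021]
wrist_force: [-0.3, 0.2, -1.0]
gripper_width: 0.145
```

```bash
python3 -m inch '[[1,10,-3,0,-0.026],[1,1,0,0,0],[1,0,0,0,0]]'
python3 - <<'E'
from h import *
s=manip.read_state(); print(s["tcp_pos"],s["orientation"],s["joint_pos"])
from scipy.spatial.transform import Rotation as Ro
w,x,y,z=s["orientation"]; M=Ro.from_quat([x,y,z,w]).as_matrix(); print(M[:,2],np.degrees(np.arctan2(M[1,0],M[0,0])))
t=manip.camera("top");p=manip.camera("side")
ims=[]
# logger frame: z=-tool z, tcp at z=.080 of logger
Lz=-M[:,2]; Lx=M[:,1]; Ly=np.cross(Lz,Lx); o=s["tcp_pos"]-.080*Lz
f=lambda a,b,c:o+Lx*a+Ly*b+Lz*c
for q in(t,p):
  u=proj(q,f(0,0,.05)); x0,y0=int(u[0])-20,int(u[1])-22; k=10
  im=cv2.resize(q["color"][y0:y0+44,x0:x0+40,::-1],None,fx=k,fy=k,interpolation=cv2.INTER_CUBIC)
  for r,h in((.007,0),(.011,.006),(.011,.053),(.011,.076)):
    cv2.polylines(im,[np.round([(proj(q,f(r*np.cos(g),r*np.sin(g),h))-[x0,y0]+.5)*k for g in np.linspace(0,6.28,24)]).astype(int)],True,(0,0,255),1)
  for h in(.076,.106):
    cv2.polylines(im,[np.round([(proj(q,f(a,b,h))-[x0,y0]+.5)*k for a,b in((.007,.017),(.007,-.017),(-.007,-.017),(-.007,.017))]).astype(int)],True,(0,255,0),1)
  ims.append(im)
cv2.imwrite("pics/h1.png",np.hstack(ims))
E
```

```text
clock: 17.45
tcp_pos: [0.4624, -0.2687, 0.191]
orientation: [-0.005, 0.637, 0.771, -0.021]
wrist_force: [0.6, 0.0, -1.9]
gripper_width: 0.145
[ 0.46236197 -0.26872857  0.19099707] [-0.00548538  0.63663694  0.77086998 -0.0205619 ] [ 0.62674066  0.50101757 -0.26357858  1.83354382  0.21465633  0.85599029
  0.43929043]
[-0.03463796 -0.02471672 -0.99909424] 100.91522543546633
```

View pics/h1.png

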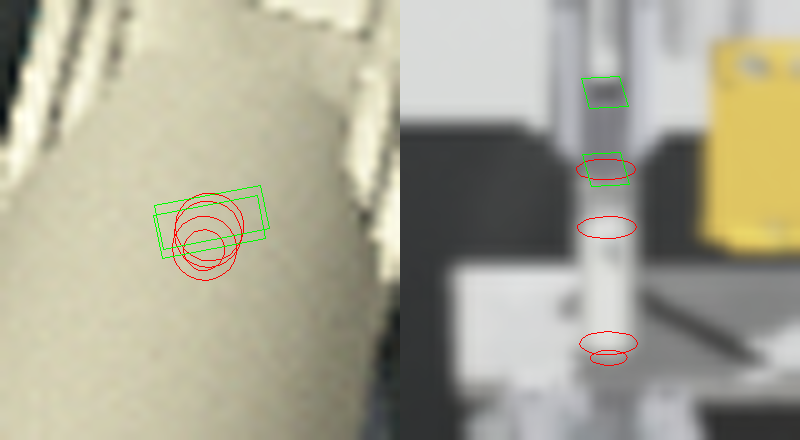

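The model overlay matches the held logger in the side view. Its tilt is about 2.4°, so I allow for that and start the entry gently.

```bash
python3 -m inch '[[1,0,-2,-8,0],[1,0,-1,-8,0],[1,0,0,-4,0],[1,0,0,0,0]]'; python3 -m inch '[[1,0,0,-4,0],[1,0,0,-4,0],[1,0,0,-4,0],[1,0,0,0,0]]'
```

```text
clock: 18.05
tcp_pos: [0.4617, -0.2719, 0.1696]
orientation: [-0.006, 0.637, 0.771, -0.021]
wrist_force: [-0.4, -0.2, -1.7]
gripper_width: 0.148
clock: 18.55
tcp_pos: [0.4618, -0.272, 0.1569]
orientation: [-0.005, 0.637, 0.771, -0.021]
wrist_force: [0.6, -0.7, -1.1]
gripper_width: 0.145
```

```bash
python3 -m inch '[[1,0,0,-5,0],[1,0,0,-5,0],[1,0,0,-6,0],[1,0,0,-6,0],[1,0,0,0,0]]'; python3 -m inch '[[1,0,0,-6,0],[1,0,0,-6,0],[1,0,0,-3,0],[1,0,0,0,0]]'
```

```text
clock: 19.18
tcp_pos: [0.4618, -0.2719, 0.1332]
orientation: [-0.006, 0.637, 0.771, -0.021]
wrist_force: [0.7, 0.5, -0.7]
gripper_width: 0.144
clock: 19.68
tcp_pos: [0.4619, -0.272, 0.1171]
orientation: [-0.005, 0.637, 0.771, -0.021]
wrist_force: [0.6, 0.6, -1.1]
gripper_width: 0.146
```

No contact so far. Now the lugs go through the slots.

```bash
python3 -m inch '[[1,0,0,-4,0],[1,0,0,-3,0],[1,0,0,-3,0],[1,0,0,-3,0],[1,0,0,0,0]]'; python3 -m inch '[[1,0,0,-3,0],[1,0,0,-3,0],[1,0,0,-2,0]]'
```

```text
clock: 20.3
tcp_pos: [0.4621, -0.2721, 0.1035]
orientation: [-0.005, 0.637, 0.771, -0.021]
wrist_force: [-0.3, -0.7, -1.4]
gripper_width: 0.143
clock: 20.68
tcp_pos: [0.4623, -0.2726, 0.0966]
orientation: [-0.005, 0.637, 0.771, -0.021]
wrist_force: [-4.3, 2.9, 24.6]
gripper_width: 0.147
```

Seated at z = 0.0966 (0.097 predicted). I'll ease the force off and turn clockwise.

```bash
python3 -m inch '[[1,0,0,1,0],[1,0,0,0,-0.08],[1,0,0,0,-0.08],[1,0,0,0,-0.08]]'
```

```text
clock: 21.18
tcp_pos: [0.4622, -0.2724, 0.0975]
orientation: [-0.007, 0.727, 0.686, -0.02]
wrist_force: [-0.2, 0.0, -0.8]
gripper_width: 0.144
```

```bash
python3 -m inch '[[1,0,0,0,-0.1],[1,0,0,0,-0.1],[1,0,0,0,-0.1],[1,0,0,0,-0.1],[1,0,0,0,-0.1]]'; python3 -m inch '[[1,0,0,0,-0.08],[1,0,0,0,-0.08],[1,0,0,0,-0.08]]'; python3 -c "
from workcell import manip
s=manip.read_state();print(s['wrist_torque'],s['joint_pos'][6])"
```

```text
clock: 21.8
tcp_pos: [0.4606, -0.2731, 0.0971]
orientation: [-0.013, 0.878, 0.478, -0.019]
wrist_force: [-0.5, 0.1, -0.5]
gripper_width: 0.145
clock: 22.18
tcp_pos: [0.4604, -0.2737, 0.0971]
orientation: [-0.015, 0.931, 0.366, -0.017]
wrist_force: [-0.1, -0.6, 0.6]
gripper_width: 0.145
[-0.02358687  0.06232998  0.02598622] -0.31308388464953885
```

```bash
for i in 1; do python3 -m inch '[[1,0,0,0,-0.07],[1,0,0,0,-0.07]]'; done; python3 -c "
from workcell import manip
s=manip.read_state();print(s['wrist_torque'],s['joint_pos'][6])"; python3 -m inch '[[1,0,0,0,-0.06],[1,0,0,0,-0.06]]';python3 -c "
from workcell import manip
s=manip.read_state();print(s['wrist_torque'],s['joint_pos'][6])"
```

```text
clock: 22.42
tcp_pos: [0.4607, -0.2745, 0.0971]
orientation: [-0.015, 0.954, 0.297, -0.016]
wrist_force: [0.4, -1.4, -0.5]
gripper_width: 0.144
[-0.64196812 -0.13155486  0.04807323] -0.41091010754143403
clock: 22.68
tcp_pos: [0.4609, -0.2749, 0.0971]
orientation: [-0.016, 0.971, 0.239, -0.015]
wrist_force: [-1.0, -0.8, 1.2]
gripper_width: 0.147
[0.0875075  0.14880301 0.70905317] -0.49336630485953636
```

```bash
python3 -m inch '[[1,0,0,0,-0.06],[1,0,0,0,-0.06]]';python3 -c "
from workcell import manip
s=manip.read_state();print(s['wrist_torque'],s['joint_pos'][6])"
python3 - <<'E'
from h import *
t=manip.camera("top");p=manip.camera("side")
crop(p,235,160,295,235,8,"pics/k1.png")
E
```

```text
clock: 22.92
tcp_pos: [0.4613, -0.2721, 0.0972]
orientation: [-0.018, 0.983, 0.181, -0.014]
wrist_force: [-1.2, 1.7, 2.4]
gripper_width: 0.145
[-0.64003402  0.30767211  0.57842638] -0.5755911782802847
```

View pics/k1.png

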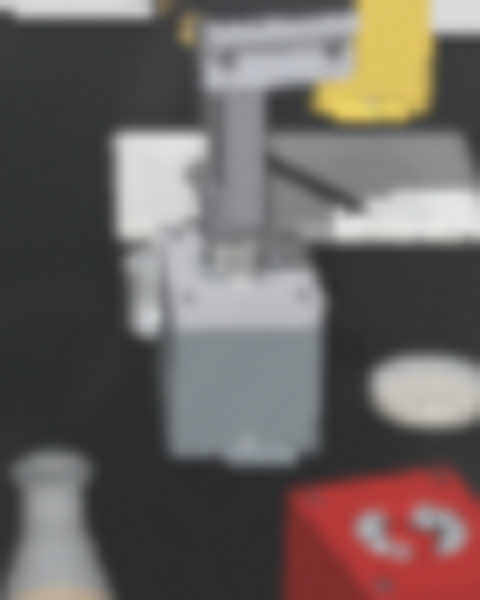

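Torque has plateaued at about 0.6 N·m after more than 1.15 rad of turn, so the logger is at the stop and the head is starting to slip in the pads. Opening and lifting off.

```bash
python3 -m inch '[[0.5,0,0,0,0],[0.5,0,0,0,0],[0.5,0,0,0,0],[0.5,0,0,0,0]]' 10; python3 -m inch '[[0.5,0,0,15,0],[0.5,0,0,25,0],[0.5,0,0,40,0],[0.5,0,60,0,0],[0.5,0,60,0,0],[0.5,0,60,0,0],[0.5,0,60,0,0],[0.5,0,0,0,0]]'
python3 - <<'E'
from h import *
t=manip.camera("top");p=manip.camera("side")
crop(p,235,160,295,235,8,"pics/k2.png")
crop(t,245,180,325,240,8,"pics/k2t.png")
E
```

```text
clock: 23.52
tcp_pos: [0.4615, -0.2734, 0.0971]
orientation: [-0.017, 0.983, 0.182, -0.014]
wrist_force: [-0.4, 0.4, 0.3]
gripper_width: 0.495
clock: 24.52
tcp_pos: [0.4634, -0.0288, 0.1872]
orientation: [-0.015, 0.984, 0.18, -0.008]
wrist_force: [0.6, -0.3, -0.3]
gripper_width: 0.496
```

View pics/k2.png

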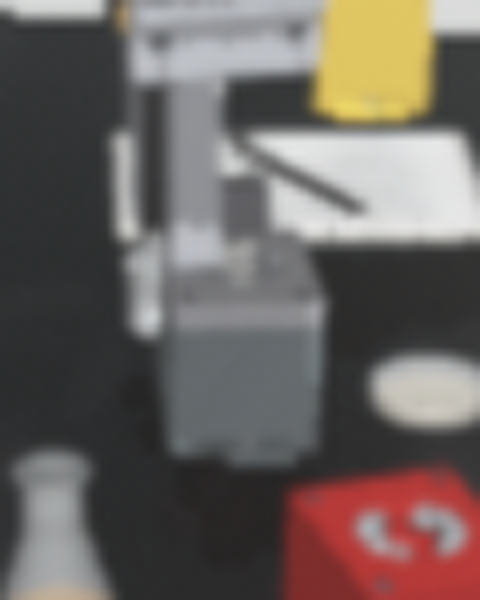

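View pics/k2t.png

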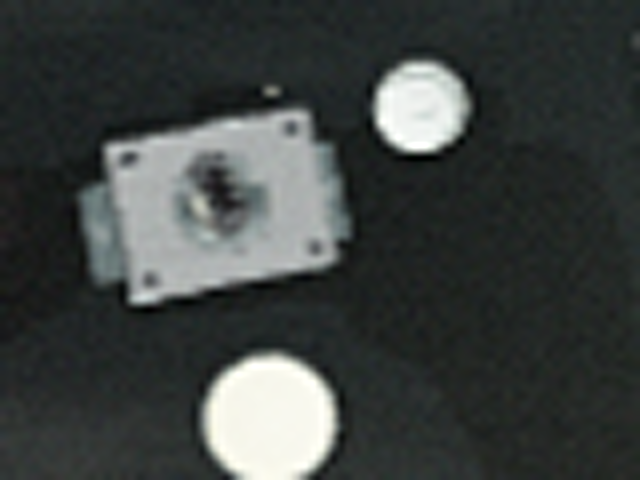

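The logger stands in the dock and the bar has turned. I'll raise the arm clear of the view and overlay the expected yaw.

```bash
python3 -m inch '[[0.5,0,30,40,0],[0.5,0,40,40,0],[0.5,0,40,40,0],[0.5,0,40,40,0],[0.5,0,40,0,0],[0.5,0,0,0,0]]'; for y in -45 -55 -65; do python3 lg.py 459.8 -273.5 $y 17 pics/f$y.png; done
python3 - <<'E'
import cv2,numpy as np
a=[cv2.imread(f"pics/f-{y}.png") for y in(45,55,65)]
h=np.hstack(a); cv2.imwrite("pics/ff.png",cv2.resize(np.vstack([np.hstack([x[:,:384] for x in a]),np.hstack([x[:,384:] for x in a])])[100:],(600,547*600//600)))
E
```

```text
clock: 25.38
tcp_pos: [0.4661, 0.1467, 0.3554]
orientation: [-0.012, 0.987, 0.163, -0.006]
wrist_force: [0.4, -1.3, -0.3]
gripper_width: 0.501
```

View pics/ff.png

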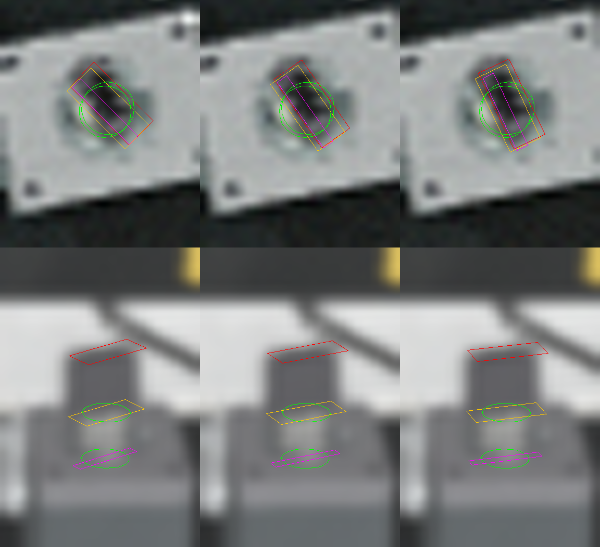

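View pics/f-55.png

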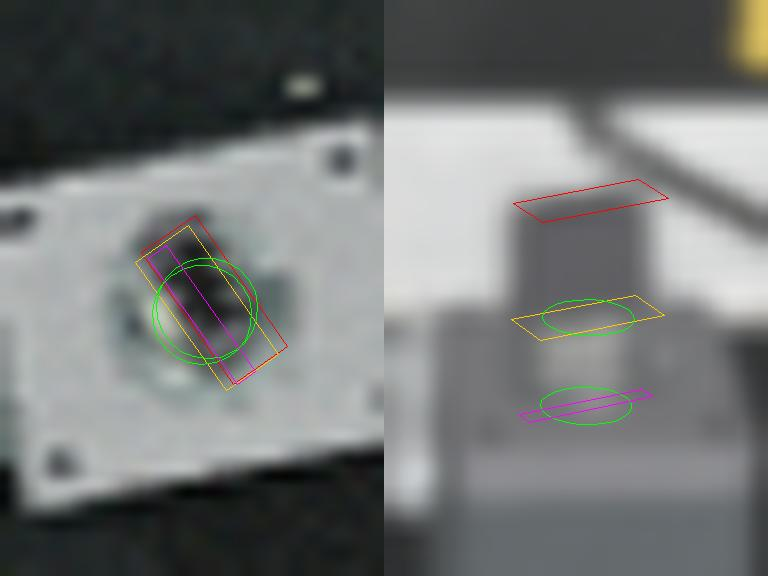

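The yaw is ambiguous with the arm's shadow over the dock, so I'll move the arm to its starting side for a clean look.

```bash
python3 -m inch '[[0.5,0,-50,0,0],[0.5,0,-55,0,0],[0.5,0,-55,0,0],[0.5,0,-55,0,0],[0.5,0,-55,0,0],[0.5,0,-55,0,0],[0.5,0,-55,0,0],[0.5,-15,-55,0,0],[0.5,-15,-55,0,0],[0.5,-25,-50,0,0],[0.5,-25,-50,0,0],[0.5,-25,-50,0,0],[0.5,-25,-50,0,0],[0.5,0,0,0,0]]'; for y in -40 -55 -70; do python3 lg.py 459.8 -273.5 $y 17 pics/f$y.png raw; done
python3 - <<'E'
import cv2,numpy as np
a=[cv2.imread(f"pics/f-{y}.png")[100:500] for y in(40,55,70)]
n=[a[0][:,:384]]+[x[:,384:768] for x in a]; m=[a[0][:,768:1152]]+[x[:,1152:] for x in a]
im=np.vstack([np.hstack(n),np.hstack(m)]); cv2.imwrite("pics/ff2.png",cv2.resize(im,(800,416)))
E
```

```text
clock: 27.42
tcp_pos: [0.3175, -0.576, 0.35]
orientation: [-0.013, 0.988, 0.153, -0.011]
wrist_force: [-0.4, 0.1, 0.7]
gripper_width: 0.502
```

View pics/ff2.png

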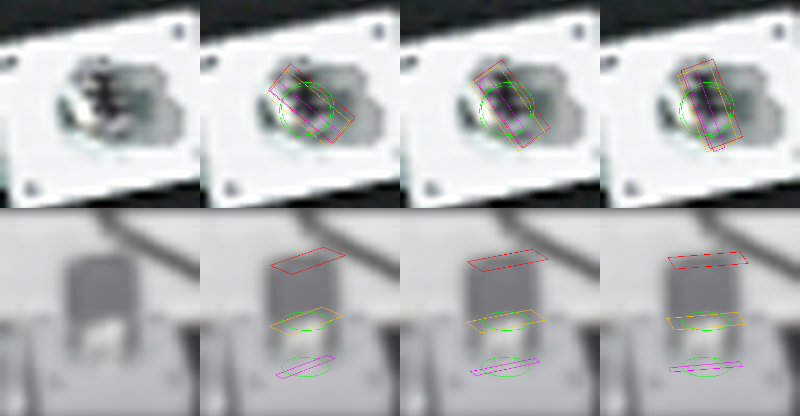

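The −70° overlay looks closer than −55°, which doesn't fit a 1.15 rad stop. I'll fit the yaw numerically before deciding.

Run:
```python
from h import *
from scipy.optimize import least_squares
s=manip.camera("side"); t=manip.camera("top")
np.savez("shot.npz",s=s["color"],t=t["color"])
K=8
def head(q,x,y,yaw,z0,box):
    x0,y0,x1,y1=box; c,n=np.cos(yaw),np.sin(yaw)
    P=np.array([proj(q,[x+c*a-n*b,y+n*a+c*b,z]) for z in(z0+.076,z0+.106) for a,b in((.007,.017),(.007,-.017),(-.007,-.017),(-.007,.017))])
    h=cv2.convexHull(((P-[x0,y0]+.5)*K).astype(np.float32))[:,0]
    m=np.zeros(((y1-y0)*K,(x1-x0)*K),np.float32); cv2.fillPoly(m,[np.round(h*16).astype(np.int32)],1,shift=4)
    m=cv2.GaussianBlur(m,(0,0),.75*K); return cv2.resize(m,(x1-x0,y1-y0),interpolation=cv2.INTER_AREA)
u=proj(s,[.46,-.2735,.109]); print(u)
bx=(int(u[0])-10,int(u[1])-7,int(u[0])+11,int(u[1])+4)
g=s["color"][bx[1]:bx[3],bx[0]:bx[2]].astype(float).mean(2)
print(g.astype(int))
best=[]
for yaw in range(-95,-20,5):
  e=(1e9,)
  for x in np.arange(.452,.469,.001):
    for y in np.arange(-.285,-.262,.003):
      m=head(s,x,y,np.radians(yaw),.017,bx).ravel()
      A=np.stack([m,1-m],1); c,r,_,_=np.linalg.lstsq(A,g.ravel(),rcond=None); 
      if r[0]<e[0]: e=(r[0],x,y,c)
  print(yaw,np.round(e[0]),e[1:3],e[3].round())
```

```text
[264.28084769 185.4456467 ]
[[220 222 222 221 220 219 219 219 214 189 137 114 129 160 192 211 222 224
  225 224 224]
 [218 219 219 217 214 213 214 215 215 203 169 147 132 121 135 165 201 217
  221 222 222]
 [215 217 216 214 212 210 211 211 211 209 198 178 144 126 114 113 142 176
  199 212 217]
 [214 213 213 213 212 208 201 195 191 187 181 162 150 147 135 121 106 115
  140 172 195]
 [214 213 214 213 209 196 172 155 138 130 127 121 123 138 161 173 149 123
  105 113 138]
 [213 213 214 213 204 178 144 132 125 128 128 125 123 129 160 195 197 183
  150 123 103]
 [212 212 212 211 201 170 129 122 124 127 127 126 124 127 155 198 212 210
  199 180 144]
 [212 212 211 210 201 170 125 119 123 123 123 122 122 126 154 197 212 213
  211 206 194]
 [212 213 213 211 202 170 125 119 122 123 122 122 121 124 151 194 210 213
  213 212 210]
 [213 217 217 215 207 173 126 118 122 122 121 120 121 123 147 191 210 216
  219 220 220]
 [208 214 213 208 207 174 127 119 122 123 124 125 124 127 151 187 198 205
  218 223 222]]
-95 178870.0 (np.float64(0.462), np.float64(-0.27599999999999997)) [127. 198.]
-90 176132.0 
[... 294 characters left out ...]
6. 198.]
-70 171875.0 (np.float64(0.462), np.float64(-0.27899999999999997)) [128. 199.]
-65 170619.0 (np.float64(0.462), np.float64(-0.285)) [130. 201.]
-60 168265.0 (np.float64(0.462), np.float64(-0.285)) [130. 201.]
-55 165381.0 (np.float64(0.462), np.float64(-0.285)) [129. 200.]
-50 162429.0 (np.float64(0.462), np.float64(-0.282)) [127. 200.]
-45 160618.0 (np.float64(0.462), np.float64(-0.285)) [127. 200.]
-40 159207.0 (np.float64(0.462), np.float64(-0.285)) [126. 200.]
-35 161170.0 (np.float64(0.462), np.float64(-0.27899999999999997)) [122. 198.]
-30 165149.0 (np.float64(0.461), np.float64(-0.285)) [123. 198.]
-25 172040.0 (np.float64(0.462), np.float64(-0.27599999999999997)) [119. 196.]
```

Run:
```python
import cv2,numpy as np
d=np.load("shot.npz")
k=16
a=cv2.resize(d["t"][192:220,258:286,::-1],None,fx=14,fy=14,interpolation=cv2.INTER_CUBIC)
b=cv2.resize(d["s"][176:204,250:278,::-1],None,fx=14,fy=14,interpolation=cv2.INTER_CUBIC)
b=np.clip((b.astype(float)-90)*1.9,0,255).astype(np.uint8)
cv2.imwrite("pics/z.png",np.hstack([a,b]))
```

```text
(no output)
```

View pics/z.png

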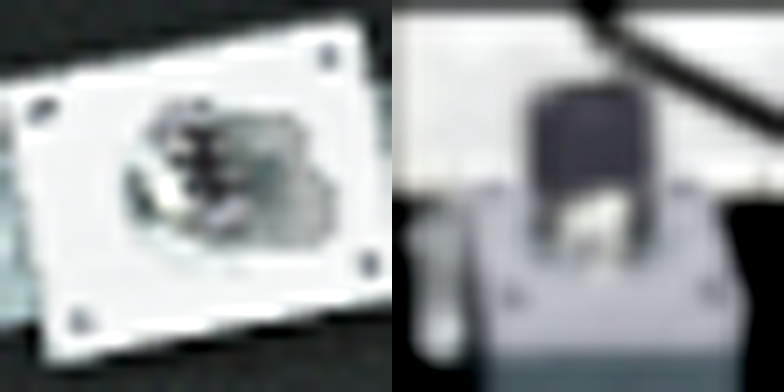

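In the top crop the bar runs from (180,110) to (225,225), i.e. a yaw of roughly −65 to −70°. That is well past the slots and at the point where torque rose to about 0.7 N·m. The seating height matches too. Final check of the rest of the scene.

Run:
```python
from h import *
p=manip.camera("side");t=manip.camera("top")
b=lambda x:np.clip(x.astype(float)*1.6,0,255).astype(np.uint8)
a=cv2.resize(b(p["color"][150:340,190:320,::-1]),(410,600)); c=cv2.resize(b(t["color"][150:250,95:315,::-1]),(800,364),interpolation=cv2.INTER_CUBIC)
cv2.imwrite("pics/e1.png",a);cv2.imwrite("pics/e2.png",c); print(manip.read_state()["clock"])
```

```text
27.925
```

View pics/e1.png

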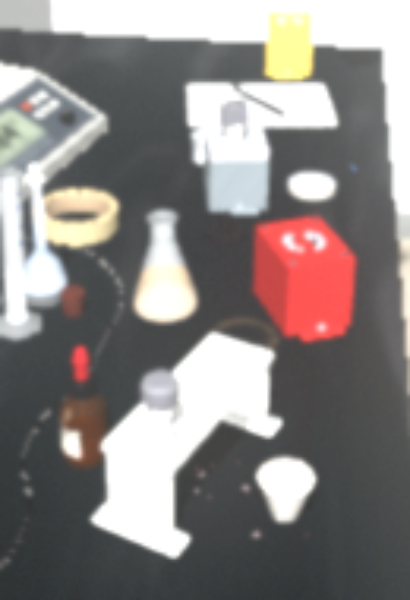

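View pics/e2.png

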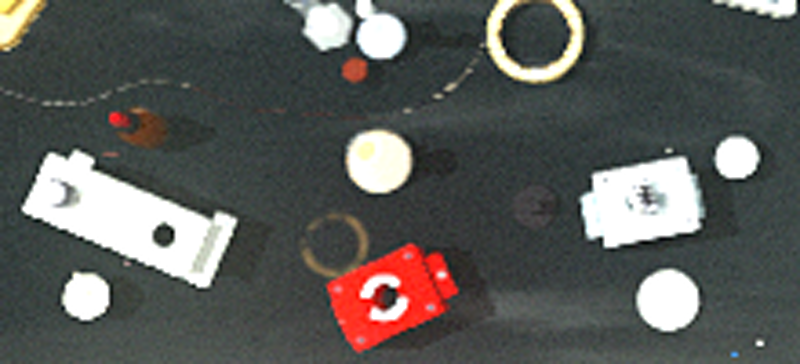

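In the top view the cap sits upright at (535,205). The plug is still in the rack at (62,193), and the bystanders are where they were. Handing in.

```bash
python3 -c "
from workcell import manip
print(manip.finish_job())"
```

```text
the job is handed in; nothing more can be done
None
```

I did the whole job in the order asked and handed it in at about 28 s. No verdict came back.

- **Dust cap:** it is on the bench at about (0.46, −0.16), right way up in the last pictures.
- **Plunger:** I pressed the logger down on the bench until it stopped, at 35 N. The height was 0.6 mm below the one predicted for fully in, and only a stub shows in the picture. I did not read the plunger's travel directly.
- **Dock:** the lugs went through the slots without contact. The logger seated within 0.5 mm of the expected height.
- **Turn and lock:** I turned it clockwise until the resistance rose to about 0.7 N·m near 1.2 rad and then levelled off. I then let go and moved the arm clear.
- **Other things:** the blanking plug, the look-alike blocks and the other things look unmoved in the last pictures.

One check disagreed. The bar's final angle looks like about 1.3 to 1.4 rad past the slots, more than the stated 1.15 rad. The picture is coarse, and a numerical fit of the angle failed. I took it as being at the stop, because the turning resistance had levelled off, and did not grip it again to check.

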